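# Test-fire a rat trap in the lighting storeroom

## Robot

A 7-joint arm with a two-finger parallel gripper is mounted at the origin on the work surface. World frame = base frame: x ahead of the robot, y to its left, z up, the work surface at z = 0. Lengths are in m, angles in rad, forces in N, time in s.
With the tool pointing down it reaches from about 0.425 to 0.825 m from the base axis. Payload 3.6 kg.
Tool frame: the origin (TCP) lies at the very end of the fingers, on their centre line; the grasp point (between the pads) lies bot.grip_depth behind it (bot.grip_depth is the distance from the TCP to the grasp point, in m); x points along the fingers, z is the direction in which the jaws open and shut, and the axes are right-handed (so a half turn about x gives the same grasp; the last joint's range is limited). The gripper opens to 93 mm and grips with 3 to 60 N. Pads are 15 mm wide; open, the fingers measure 128 mm over their backs; the gripper's body (75 mm by 188 mm) begins 65 mm behind the grasp point.
Start: joints at [1.121, 0.615, -0.013, 1.423, 0.008, 1.103, -0.04], TCP at [0.267, -0.593, 0.219] pointing down, gripper open.
Joint ranges: [-3.12, 3.12], [-0.3, 2.06], [-1.34, 1.32], [0.26, 2.42], [-1.36, 4.5], [0.01, 1.98], [-2.84, 2.84]. Speed limits (rad/s): [2.79, 2.79, 3.14, 3.14, 3.14, 3.14, 3.14].

## Interface

Orientations are given as a 3x3 rotation matrix whose columns are the frame's x, y, z axes.
In Python, from plant import bot gives the robot as it stands. The module is installed in compiled form; this text tells all that it offers.
- The arm moves only by the tool carry_out, never from a script. Its argument "steps" is a list of rows, each an object of numbers: "x", "y", "z": the shift along the tool's x, y, z in mm; "spin": the turn about the tool's x in rad; "claw": the finger opening in mm, from 0 to 93. A call has 1 to 12 rows; each row shifts and turns the commanded pose from where the row before left it, along the tool's axes as they then stand; what a row does not reach is not made up. A row lasts 1/10 s, in which the tool goes at most 50 mm and 8.59 degrees, less where a joint would pass 70% of its speed; a pose out of reach is approached as far as the arm can. A call with a gripper value outside its range is refused whole. The fingers move at their own pace and stop on an object; "grip_force" is the grip in N (left out, the last holds). Time passes only in rows, so rows that do not move let the fingers close. It gives the time, the measured TCP pose, the force and the opening at its end, in the units of the state.
- bot.get_obs(): the state, without advancing time (a new reading comes with each control period).
- bot.camera(name): name is "scene" or "side" or "wrist"; returns (picture, depth): 420x560x3 uint8, red, green, blue; 420x560 float32, m along the optical axis (not along the pixel's ray), 0 where there is no reading.
- bot.camera_info(name): a dict with "fx", "fy", "cx", "cy" (pixels), "extrinsics" (4x4, takes a point from camera to world coordinates); the wrist camera has in their place "T_tool_cam" (4x4, takes a point from camera to tool coordinates, whose origin is the TCP and whose axes are the tool frame's). Camera axes: x right, y down, z forward; pixel columns grow to the right and rows downward; lengths in m; the calibration is good to about 2 mm. A picture is of the moment at which its call begins: read the wrist's pose just before it. camera_info takes no time and is no camera call.
- bot.sign_off(): hands the job in, once; it reports no verdict.
The state is a dict: "time_s": time; "joints": joint angles; "joint_velocities": joint speeds; "joint_efforts": joint torques, N m; "ee_pos": TCP position; "ee_rot": TCP orientation; "force": force on the tool from outside, world axes, zero at the start; "moment": the same for the moment, N m; "finger_gap": finger opening in m.
Only numpy, scipy, OpenCV 4.12 (cv2) and the standard library are available. Lean on these libraries where they do the work, as an engineer would, in place of code of your own. Each camera call takes 0.05 s, during which the arm holds its last target. There are 200 camera calls.

## Task

Check that the rat trap on the bench works before it goes back under the shelving. Press its thumb lever back and down until the sear catches and the steel striker stands cocked with your hand off it, then spring it with a light press on the front step of the treadle, keeping clear of the striker, and leave it sprung and shut. Feel for the catch and do not force the lever against its stop or lean on the treadle, and leave the lamp parts and other goods around it where they are.

Things in the scene. Friction and masses are not known exactly. Their poses are not given: they have to be found in the camera images.
- trap: Rat trap screwed to a plywood board fixed to the bench. Board 250 x 110 x 12 mm; origin at the centre of its underside, on the bench; z up; x runs from the mouth (-x, treadle step) to the back (+x, thumb lever), y across. Black base with two bearing cheeks at y = +-43 mm, up to z = 72 mm. Only striker with lever, and treadle, move.
- striker (a joint): Angle of the striker about the axle, rad. One rigid part: a U of 6 mm steel wire, 74 mm wide, reaching 87 mm forward of the axle, and behind the axle a grey thumb lever. 0 = shut: wire down, lever leaning back 62 degrees above level. Grows as the lever goes back (+x) and down and the wire rises. Over 16 N on it breaks it.
- axle (a point): Middle of the striker's axle, along the trap's y at x = 35, z = 62 mm. A spring drives the striker to 0: 0.21 N m at 0, 0.4 N m at 1.4 rad (4 to 8 N square to the lever 55 mm out). The hidden sear is set by a screw and differs from trap to trap: it catches somewhere from 1.0 to 1.55 rad. Let go then, the striker settles back 0.02 rad and stays up, top up to 0.15 m; let go before, it snaps shut.
- lever_pad (a point): Middle of the thumb lever's pressing face, 55 mm from the axle; the face is 50 mm wide (trap's y), from 35 to 69 mm from the axle, lever 5 mm thick. Shut: 0.112 m above the bench, 24 mm behind the axle, facing forward and up. At the catch: 0.04 to 0.07 m above the bench, 50 to 55 mm behind the axle, facing up. Moves with the striker.
- stop (a point): Top of the rubber stop under the striker's hub, on the base behind the axle. The striker meets it some 0.04 rad (2 mm of lever travel) past the catch, wherever that is set; from there the load on the lever climbs by about 7 N per mm.
- treadle (a joint): Treadle angle, rad: 0 = up, at rest; grows as its front step is pressed down, ends at 0.15. It stays still while the lever is cocked. With the trap cocked it lets the striker go at 0.06 to 0.09 rad, 6 to 10 mm down at the step, for some 2 to 4 N there. Over 15 N bends it.
- step_top (a point): Centre of the top of the treadle's front step, a steel plate 32 mm (along x) by 62 mm, 0.041 m above the bench at rest. It lies 44 mm in front of the shut striker's wire, outside its sweep, 132 mm in front of the axle. It moves with the treadle.
- gallery: Brass shade gallery, a shallow dish 94 mm across and 22 mm high, loose beside the trap; origin at the centre of its underside. Leave alone.
- finial: Turned brass finial, 38 mm across and 62 mm high, standing loose beside the trap; origin at the centre of its underside. Leave alone.
- bait_jar: Small jar, 52 mm across and 55 mm high, standing loose beside the trap; origin at the centre of its underside. Leave alone.
- driver: Screwdriver 190 mm long with a wooden handle, lying loose on the bench; origin underneath it, about mid-length, its x along the blade. Leave alone.
- tulip_shade: Frosted glass tulip shade, 104 mm across and 92 mm high, standing loose mouth down; origin at the centre of its underside. Fragile, leave alone.
- globe_shade: Etched glass globe shade, 136 mm across and 118 mm high, standing loose; origin at the centre of its underside. Fragile, leave alone.
- tape_roll: Roll of tape, 110 mm across and 48 mm high, lying loose on the bench; origin at the centre of its underside. Leave alone.

How it is judged:
By the outcome, as a careful person would: the job done as asked, in the order asked, and still so for the second after the job is handed in, with the robot touching nothing.
It also fails if it takes over 64 s, if anything falls off the work surface, if the arm or the gripper's body presses on something with over 40 N, if the wrist force passes 120 N, or if a joint passes its speed limit or range.

## Working session

There is one attempt and no reset: what is moved stays moved. The work goes in short steps, Python scripts to look and compute and a tool call to move; the robot and the scene stay as the last step left them, time stands still between calls to the robot, and variables do not carry over. Pictures are saved under pics/ and viewed, about 8 in all and at most 12, crops included, and the job is handed in when it is done.

Besides the shell and the picture viewer there is one more tool, called after "Request:" as name([rows], argument=value, ...), one row to a line, values as JSON. carry_out: Moves the arm, as the interface text tells. Its arguments: {"type":"object","properties":{"steps":{"type":"array","items":{"type":"object","properties":{"x":{"type":"number"},"y":{"type":"number"},"z":{"type":"number"},"spin":{"type":"number"},"claw":{"type":"number"}}}},"grip_force":{"type":"number"}},"required":["steps"]}

```bash
mkdir -p pics; python3 - <<'E'
from plant import bot
import cv2,numpy as np
o=bot.get_obs();print(o['time_s'],o['ee_pos'],np.round(o['ee_rot'],3).tolist(),o['force'],o['finger_gap'],bot.grip_depth)
for n in ['scene','side']:
    p,d=bot.camera(n);cv2.imwrite(f'pics/{n}0.png',p[:,:,::-1]);np.save(f'{n}0.npy',d);i=bot.camera_info(n);print(n,i)
print(bot.camera_info('wrist'))
E
```

```text
0.0 [ 0.26636415 -0.59204195  0.217488  ] [[-0.001, 0.912, 0.41], [0.002, 0.41, -0.912], [-1.0, -0.0, -0.003]] [0.60653555 0.40871813 0.32559531] 0.09266198048618857 0.0188
scene {'fx': 400.98064190699625, 'fy': 400.98064190699625, 'cx': 278.9430771613398, 'cy': 213.13450108411593, 'extrinsics': array([[ 0.00256311,  0.67771123, -0.73532368,  1.39181196],
       [ 0.99981761, -0.01565324, -0.01094175,  0.02579273],
       [-0.01892555, -0.73516152, -0.67762774,  0.82296324],
       [ 0.        ,  0.        ,  0.        ,  1.        ]])}
side {'fx': 520.0577623794071, 'fy': 520.0577623794071, 'cx': 282.70852140759945, 'cy': 207.40546146599848, 'extrinsics': array([[-0.81452753, -0.42631496,  0.39344689,  0.02604925],
       [-0.58010603,  0.60402096, -0.54647568,  0.79907467],
       [-0.00467941, -0.6733604 , -0.73929958,  1.21513475],
       [ 0.        ,  0.        ,  0.        ,  1.        ]])}
{'fx': 353.9341140115419, 'fy': 353.9341140115419, 'cx': 284.33818777072474, 'cy': 215.63391241651436, 'T_tool_cam': array([[-4.31414232e-05, -2.46835618e-01,  9.69057365e-01,
        -1.67025499e-01],
       [-1.80071273e-04, -9.69057348e-01, -2.46835622e-01,
         6.72090928e-02],
       [ 9.99999983e-01, -1.85148233e-04, -2.64149086e-06,
         4.63801494e-04],
       [ 0.00000000e+00,  0.00000000e+00,  0.00000000e+00,
         1.00000000e+00]])}
```

View pics/scene0.png

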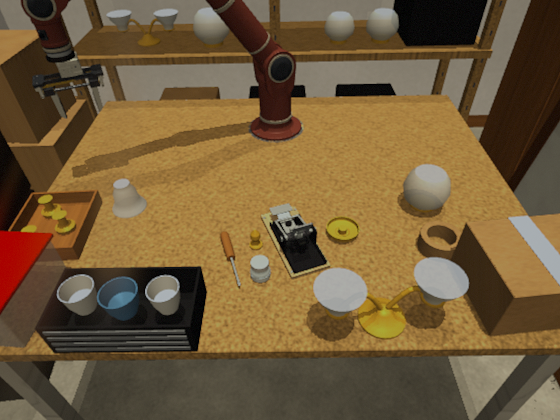

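View pics/side0.png

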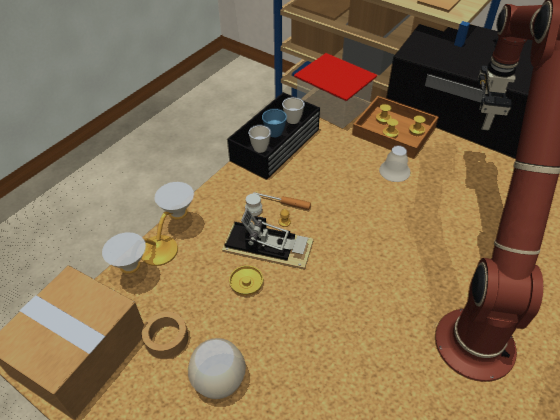

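The scene view shows the trap around (293,238), with its treadle step at (280,213) facing the robot. In the side view the trap is at (268,243), the step at (298,243) and the lever near (253,228). I'll enlarge both and measure.

```bash
python3 - <<'E'
import cv2,numpy as np
a=cv2.imread('pics/scene0.png')[195:280,245:345];b=cv2.imread('pics/side0.png')[185:270,218:318]
s=[cv2.resize(i,None,fx=4,fy=4,interpolation=cv2.INTER_CUBIC)for i in(a,b)]
for t in s:
    for k in range(0,400,40):
        cv2.putText(t,str(k//4),(k,8),0,.3,(0,0,255));cv2.putText(t,str(k//4),(0,k+4),0,.3,(0,0,255)) if k<340 else 0
cv2.imwrite('pics/crop0.png',np.hstack(s))
E
```

```text
(no output)
```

View pics/crop0.png

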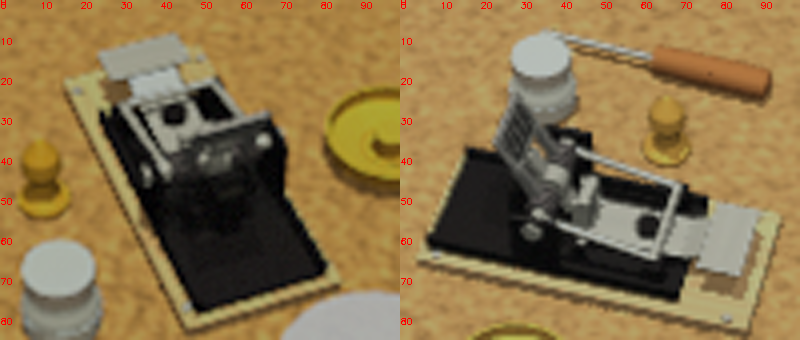

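The crops show the step plate (scene crop 25–47, 9–19; side crop 74–88, 52–68) on the robot's side, and the lever plate (side crop 24–34, 24–43). Next I cast rays to the board corners and step corners and measure the trap's pose.

```bash
cat > h.py <<'E'
from plant import bot
import numpy as np
def ray(n,u,v):
    i=bot.camera_info(n);T=i['extrinsics'];d=T[:3,:3]@[(u-i['cx'])/i['fx'],(v-i['cy'])/i['fy'],1.];return T[:3,3],d
def plane(n,u,v,z):
    o,d=ray(n,u,v);return o+d*(z-o[2])/d[2]
def tri(a,b):
    (o1,d1),(o2,d2)=ray(*a),ray(*b);M=np.c_[d1,-d2];s=np.linalg.lstsq(M,o2-o1,rcond=None)[0]
    p,q=o1+s[0]*d1,o2+s[1]*d2;return (p+q)/2,np.linalg.norm(p-q)
E
python3 - <<'E'
from h import *
np.set_printoptions(precision=4,suppress=True)
S=lambda u,v:('scene',245+u/4-.4,195+v/4-.4)
D=lambda u,v:('side',218+(u-400)/4-.4,185+v/4-.4)
print('scene board FL,FR,BR,BL');[print(plane(*S(*c),.012)) for c in [(64,82),(205,47),(340,278),(188,328)]]
print('side board FL,FR,BR');[print(plane(*D(*c),.012)) for c in [(782,213),(748,322),(418,256)]]
print('step scene');P=[plane(*S(*c),.041) for c in [(98,53),(180,35),(192,58),(113,78)]];[print(p) for p in P];print(np.mean(P,0))
P=[plane(*D(*c),.041) for c in [(708,205),(761,208),(738,274),(693,265)]];[print(p) for p in P]; print(np.mean(P,0))
# cloud in the trap area, tall parts
for n in('scene','side'):
    i=bot.camera_info(n);d=np.load(n+'0.npy');v,u=np.mgrid[:420,:560]
    c=np.stack([(u-i['cx'])/i['fx']*d,(v-i['cy'])/i['fy']*d,d],-1)@i['extrinsics'][:3,:3].T+i['extrinsics'][:3,3]
    sl=(slice(195,280),slice(245,345)) if n=='scene' else (slice(195,265),slice(221,318))
    q=c[sl].reshape(-1,3)
    print(n,d[sl].min(),'tops',q[np.argsort(-q[:,2])[:8]])
    for nm,cc in dict(gal=(342,230),fin=(256,238),jar=(260,268),globe=(427,188),tulip=(125,195),driver=(228,245)).items():
        if n=='scene':
            k=c[cc[1]-12:cc[1]+12,cc[0]-10:cc[0]+10].reshape(-1,3);k=k[k[:,2]>.015];print(nm,k.mean(0),k[:,2].max())
E
```

```text
scene board FL,FR,BR,BL
[ 0.5192 -0.0419  0.012 ]
[0.4826 0.0641 0.012 ]
[0.7115 0.1447 0.012 ]
[0.7509 0.0443 0.012 ]
side board FL,FR,BR
[ 0.5217 -0.0427  0.012 ]
[0.4869 0.0545 0.012 ]
[0.7166 0.1444 0.012 ]
step scene
[ 0.5198 -0.0155  0.041 ]
[0.5014 0.0448 0.041 ]
[0.5269 0.0529 0.041 ]
[ 0.547  -0.0043  0.041 ]
[0.5238 0.0194 0.041 ]
[0.5577 0.0024 0.041 ]
[ 0.5247 -0.0175  0.041 ]
[0.5048 0.0419 0.041 ]
[0.5353 0.0537 0.041 ]
[0.5306 0.0201 0.041 ]
scene 0.0 tops [[1.3918 0.0258 0.823 ]
 [1.3918 0.0258 0.823 ]
 [1.3918 0.0258 0.823 ]
 [1.3918 0.0258 0.823 ]
 [1.3918 0.0258 0.823 ]
 [1.3918 0.0258 0.823 ]
 [1.3918 0.0258 0.823 ]
 [1.3918 0.0258 0.823 ]]
gal [0.6022 0.1872 0.0314] 0.8229632361507112
fin [ 0.6507 -0.0518  0.057 ] 0.8229632361507112
jar [ 0.7482 -0.0366  0.0457] 0.8229632361507112
globe [0.5145 0.4295 0.1037] 0.8229632361507112
tulip [ 0.4875 -0.4409  0.0725] 0.8229632361507112
driver [ 0.6505 -0.1295  0.0272] 0.8229632361507112
side 0.0 tops [[0.026  0.7991 1.2151]
 [0.026  0.7991 1.2151]
 [0.026  0.7991 1.2151]
 [0.026  0.7991 1.2151]
 [0.026  0.7991 1.2151]
 [0.026  0.7991 1.2151]
 [0.026  0.7991 1.2151]
 [0.026  0.7991 1.2151]]
```

Request:
carry_out([
  {"spin": 0.072,"claw": 0},
  {"y": 30,"z": -24},
  {"y": 36,"z": -30},
  {"y": 36,"z": -30},
  {"y": 36,"z": -30},
  {"y": 36,"z": -30},
  {"y": 36,"z": -30},
  {"y": 36,"z": -30},
  {"y": 36,"z": -30},
  {"y": 36,"z": -30},
  {"y": 36,"z": -30},
  {"y": 36,"z": -30},
], grip_force=20)

```text
validation failed for argument at $.st...
```

Request:
carry_out([
  {"y": 36,"z": -30},
  {"y": 36,"z": -30},
  {"y": 36,"z": -30},
  {"y": 36,"z": -30},
  {"y": 36,"z": -30},
  {},
  {},
])

```text
validation failed for argument at $.st...
```

Request:
carry_out([
  {"x": 0,"y": 0,"z": 0,"spin": 0.072,"claw": 0},
], grip_force=20)

```text
time_s: 0.2
ee_pos: [0.2664, -0.5923, 0.2178]
ee_rot: [[-0.001, 0.94, 0.342], [0.002, 0.342, -0.94], [-1.0, 0.0, -0.002]]
force: [0.9, 0.5, -0.4]
finger_gap: 0.0887
```

Request:
carry_out([
  {"x": 0,"y": 30,"z": -24,"spin": 0,"claw": 0},
  {"x": 0,"y": 36,"z": -30,"spin": 0,"claw": 0},
  {"x": 0,"y": 36,"z": -30,"spin": 0,"claw": 0},
  {"x": 0,"y": 36,"z": -30,"spin": 0,"claw": 0},
  {"x": 0,"y": 36,"z": -30,"spin": 0,"claw": 0},
  {"x": 0,"y": 36,"z": -30,"spin": 0,"claw": 0},
  {"x": 0,"y": 36,"z": -30,"spin": 0,"claw": 0},
  {"x": 0,"y": 36,"z": -30,"spin": 0,"claw": 0},
  {"x": 0,"y": 36,"z": -30,"spin": 0,"claw": 0},
  {"x": 0,"y": 36,"z": -30,"spin": 0,"claw": 0},
  {"x": 0,"y": 36,"z": -30,"spin": 0,"claw": 0},
  {"x": 0,"y": 36,"z": -30,"spin": 0,"claw": 0},
])

```text
time_s: 1.4
ee_pos: [0.5455, -0.1121, 0.2184]
ee_rot: [[-0.001, 0.939, 0.344], [0.0, 0.344, -0.939], [-1.0, -0.001, -0.0]]
force: [0.5, -0.5, 0.1]
finger_gap: 0.0004
```

Request:
carry_out([
  {"x": 0,"y": 36,"z": -30,"spin": 0,"claw": 0},
  {"x": 0,"y": 36,"z": -30,"spin": 0,"claw": 0},
  {"x": 0,"y": 36,"z": -30,"spin": 0,"claw": 0},
  {"x": 0,"y": 18,"z": -15,"spin": 0,"claw": 0},
  {"x": 0,"y": 0,"z": 0,"spin": 0,"claw": 0},
  {"x": 0,"y": 0,"z": 0,"spin": 0,"claw": 0},
])

```text
time_s: 2.0
ee_pos: [0.6268, 0.0276, 0.2179]
ee_rot: [[-0.002, 0.939, 0.344], [-0.001, 0.344, -0.939], [-1.0, -0.002, 0.0]]
force: [-0.0, -0.7, -0.4]
finger_gap: 0.0001
```

```bash
cat >> h.py <<'E'
def wplane(T,u,v,z):
    i=bot.camera_info('wrist');C=T@i['T_tool_cam'];d=C[:3,:3]@[(u-i['cx'])/i['fx'],(v-i['cy'])/i['fy'],1.];o=C[:3,3];return o+d*(z-o[2])/d[2]
def pose():
    o=bot.get_obs();T=np.eye(4);T[:3,:3]=o['ee_rot'];T[:3,3]=o['ee_pos'];return T
def wpix(T,p):
    i=bot.camera_info('wrist');c=np.linalg.inv(T@i['T_tool_cam'])@np.r_[p,1];return i['fx']*c[0]/c[2]+i['cx'],i['fy']*c[1]/c[2]+i['cy']
E
python3 - <<'E'
from h import *
import cv2
T=pose();np.save('T1.npy',T);p,d=bot.camera('wrist');cv2.imwrite('pics/w1.png',p[:,:,::-1])
ux=np.array([.939,.343]);uy=np.array([-.343,.939]);c=np.array([.6175,.052])
for n,(x,y,z) in dict(FL=(-125,55,12),FR=(-125,-55,12),BR=(125,-55,12),BL=(125,55,12),st=(-97,0,41),axle=(35,0,62),tipL=(67,25,123),tipR=(67,-25,123)).items():
    print(n,np.round(wpix(T,np.r_[c+ux*x/1e3+uy*y/1e3,z/1e3])))
E
```

```text
FL [214. 297.]
FR [309. 297.]
BR [313.  65.]
BL [201.  65.]
st [259. 286.]
axle [255. 162.]
tipL [212. 126.]
tipR [282. 126.]
```

View pics/w1.png

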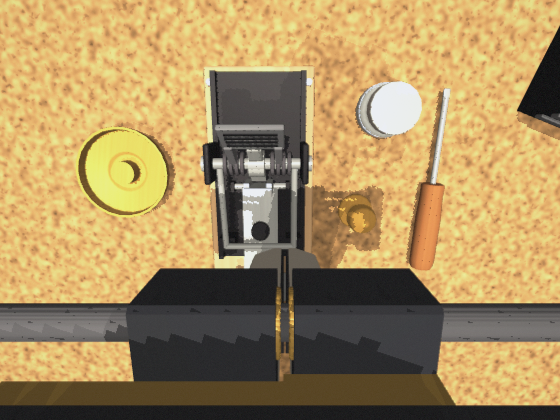

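The wrist view agrees with the measured pose to about 2 px. The board's back corners are at (204,68) and (314,68), the axle at (257,163) and the lever tip at (216–285,126). Now I move to just in front of the lever.

Request:
carry_out([
  {"x": 0,"y": 20,"z": -12,"spin": 0,"claw": 0},
  {"x": 0,"y": 21,"z": -13,"spin": 0,"claw": 0},
  {"x": 25,"y": 0,"z": 0,"spin": 0,"claw": 0},
  {"x": 25,"y": 0,"z": 0,"spin": 0,"claw": 0},
  {"x": 25,"y": 0,"z": 0,"spin": 0,"claw": 0},
  {"x": 15,"y": 0,"z": 0,"spin": 0,"claw": 0},
  {"x": 11,"y": 0,"z": 0,"spin": 0,"claw": 0},
  {"x": 0,"y": 0,"z": 0,"spin": 0,"claw": 0},
  {"x": 0,"y": 0,"z": 0,"spin": 0,"claw": 0},
])

```text
time_s: 2.95
ee_pos: [0.6576, 0.0646, 0.1184]
ee_rot: [[0.001, 0.94, 0.342], [-0.0, 0.342, -0.94], [-1.0, 0.001, 0.001]]
force: [-0.1, 0.2, -0.0]
finger_gap: 0.0001
```

Request:
carry_out([
  {"x": 0,"y": 3,"z": 0,"spin": 0,"claw": 0},
  {"x": 0,"y": 3,"z": 0,"spin": 0,"claw": 0},
  {"x": 0,"y": 1,"z": 0,"spin": 0,"claw": 0},
  {"x": 0,"y": 0,"z": 0,"spin": 0,"claw": 0},
  {"x": 0,"y": 0,"z": 0,"spin": 0,"claw": 0},
])

```text
time_s: 3.45
ee_pos: [0.6639, 0.0681, 0.1178]
ee_rot: [[0.0, 0.939, 0.344], [0.0, 0.344, -0.939], [-1.0, 0.0, 0.0]]
force: [0.0, -0.3, 1.0]
finger_gap: 0.0008
```

Request:
carry_out([
  {"x": 0,"y": 2,"z": 0,"spin": 0,"claw": 0},
  {"x": 0,"y": 0,"z": 0,"spin": 0,"claw": 0},
])

```text
time_s: 3.65
ee_pos: [0.6659, 0.0688, 0.1177]
ee_rot: [[0.0, 0.939, 0.344], [0.0, 0.344, -0.939], [-1.0, 0.0, -0.0]]
force: [-0.9, -0.3, 0.4]
finger_gap: 0.0004
```

Request:
carry_out([
  {"x": 0,"y": 1.5,"z": 0,"spin": 0,"claw": 0},
  {"x": 0,"y": 0,"z": 0,"spin": 0,"claw": 0},
])

```text
time_s: 3.85
ee_pos: [0.6672, 0.0693, 0.1177]
ee_rot: [[0.0, 0.939, 0.344], [0.0, 0.344, -0.939], [-1.0, 0.0, -0.0]]
force: [-0.0, 0.3, 0.0]
finger_gap: 0.0003
```

Request:
carry_out([
  {"x": 0,"y": 1.5,"z": 0,"spin": 0,"claw": 0},
  {"x": 0,"y": 0,"z": 0,"spin": 0,"claw": 0},
])

```text
time_s: 4.05
ee_pos: [0.6677, 0.0694, 0.1175]
ee_rot: [[-0.002, 0.939, 0.344], [-0.001, 0.344, -0.939], [-1.0, -0.002, -0.0]]
force: [-1.6, 0.2, 1.3]
finger_gap: 0.0006
```

Request:
carry_out([
  {"x": 0,"y": 1,"z": 0,"spin": 0,"claw": 0},
  {"x": 0,"y": 0,"z": 0,"spin": 0,"claw": 0},
])

```text
time_s: 4.25
ee_pos: [0.6683, 0.0696, 0.1172]
ee_rot: [[-0.003, 0.939, 0.344], [-0.001, 0.344, -0.939], [-1.0, -0.003, -0.0]]
force: [-4.7, -0.3, 0.4]
finger_gap: 0.0005
```

Request:
carry_out([
  {"x": 0.5,"y": 1,"z": 0,"spin": 0,"claw": 0},
  {"x": 0,"y": 0,"z": 0,"spin": 0,"claw": 0},
])

```text
time_s: 4.45
ee_pos: [0.6696, 0.0701, 0.1166]
ee_rot: [[-0.002, 0.939, 0.344], [-0.001, 0.344, -0.939], [-1.0, -0.002, -0.0]]
force: [-4.4, -1.0, 0.3]
finger_gap: 0.0011
```

Request:
carry_out([
  {"x": 1.5,"y": 2.7,"z": 0,"spin": 0,"claw": 0},
  {"x": 1.6,"y": 2.7,"z": 0,"spin": 0,"claw": 0},
  {"x": 1.7,"y": 2.5,"z": 0,"spin": 0,"claw": 0},
  {"x": 1.8,"y": 2.4,"z": 0,"spin": 0,"claw": 0},
])

```text
time_s: 4.85
ee_pos: [0.68, 0.0739, 0.1102]
ee_rot: [[-0.001, 0.939, 0.344], [-0.0, 0.344, -0.939], [-1.0, -0.001, -0.0]]
force: [-4.7, -1.5, 1.0]
finger_gap: 0.0006
```

Request:
carry_out([
  {"x": 1.8,"y": 2,"z": 0,"spin": 0,"claw": 0},
  {"x": 1.8,"y": 1.9,"z": 0,"spin": 0,"claw": 0},
  {"x": 1.8,"y": 1.9,"z": 0,"spin": 0,"claw": 0},
  {"x": 1.8,"y": 1.8,"z": 0,"spin": 0,"claw": 0},
])

```text
time_s: 5.25
ee_pos: [0.6868, 0.0764, 0.1033]
ee_rot: [[-0.001, 0.939, 0.344], [-0.0, 0.344, -0.939], [-1.0, -0.001, -0.0]]
force: [-5.1, -1.7, 2.1]
finger_gap: 0.0004
```

Request:
carry_out([
  {"x": 2.3,"y": 1.5,"z": 0,"spin": 0,"claw": 0},
  {"x": 2.2,"y": 1.5,"z": 0,"spin": 0,"claw": 0},
  {"x": 2.2,"y": 1.5,"z": 0,"spin": 0,"claw": 0},
  {"x": 2.2,"y": 1.3,"z": 0,"spin": 0,"claw": 0},
])

```text
time_s: 5.65
ee_pos: [0.6927, 0.0786, 0.0948]
ee_rot: [[-0.0, 0.939, 0.344], [-0.0, 0.344, -0.939], [-1.0, -0.0, -0.0]]
force: [-4.8, -1.0, 2.5]
finger_gap: 0.0007
```

Request:
carry_out([
  {"x": 2.4,"y": 1,"z": 0,"spin": 0,"claw": 0},
  {"x": 2.4,"y": 1,"z": 0,"spin": 0,"claw": 0},
  {"x": 2.4,"y": 1,"z": 0,"spin": 0,"claw": 0},
  {"x": 2.4,"y": 0.9,"z": 0,"spin": 0,"claw": 0},
])

```text
time_s: 6.05
ee_pos: [0.697, 0.0801, 0.0857]
ee_rot: [[0.001, 0.939, 0.344], [0.0, 0.344, -0.939], [-1.0, 0.001, 0.0]]
force: [-5.2, -0.6, 3.9]
finger_gap: 0.0007
```

Request:
carry_out([
  {"x": 2.5,"y": 0.4,"z": 0,"spin": 0,"claw": 0},
  {"x": 2.5,"y": 0.4,"z": 0,"spin": 0,"claw": 0},
  {"x": 2.5,"y": 0.3,"z": 0,"spin": 0,"claw": 0},
  {"x": 2.5,"y": 0.2,"z": 0,"spin": 0,"claw": 0},
  {"x": 1,"y": 0,"z": 0,"spin": 0,"claw": 0},
  {"x": 0,"y": 0,"z": 0,"spin": 0,"claw": 0},
])

```text
time_s: 6.65
ee_pos: [0.6998, 0.0812, 0.0749]
ee_rot: [[0.005, 0.939, 0.344], [0.002, 0.344, -0.939], [-1.0, 0.006, 0.0]]
force: [-1.2, -1.4, 4.4]
finger_gap: 0.0006
```

```bash
python3 - <<'E'
from h import *
import cv2
p,d=bot.camera('side');cv2.imwrite('pics/s2.png',cv2.resize(p[150:270,200:340,::-1],None,fx=5,fy=5,interpolation=cv2.INTER_CUBIC))
E
```

```text
(no output)
```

View pics/s2.png

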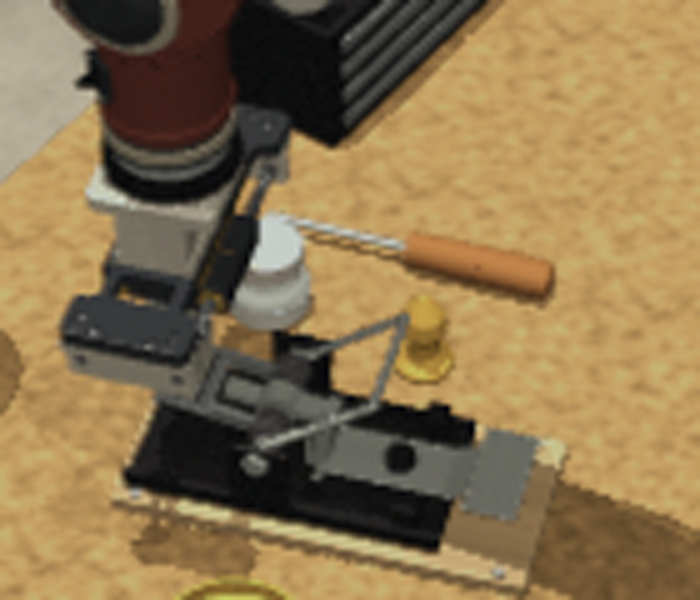

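The side crop shows the wire raised to (405,320), the finger on the lever behind the axle at (240,385), and the gripper body clear of the wire. Next I step down gently, watching for the catch.

Request:
carry_out([
  {"x": 1,"y": 0,"z": 0,"spin": 0,"claw": 0},
  {"x": 1,"y": 0,"z": 0,"spin": 0,"claw": 0},
  {"x": 0,"y": 0,"z": 0,"spin": 0,"claw": 0},
])

```text
time_s: 7.0
ee_pos: [0.7001, 0.0813, 0.0732]
ee_rot: [[0.006, 0.939, 0.344], [0.002, 0.344, -0.939], [-1.0, 0.007, 0.001]]
force: [-1.9, -0.8, 5.4]
finger_gap: 0.0007
```

Request:
carry_out([
  {"x": 1,"y": 0,"z": 0,"spin": 0,"claw": 0},
  {"x": 0,"y": 0,"z": 0,"spin": 0,"claw": 0},
  {"x": 0,"y": 0,"z": 0,"spin": 0,"claw": 0},
])

```text
time_s: 7.3
ee_pos: [0.7002, 0.0813, 0.0723]
ee_rot: [[0.007, 0.939, 0.344], [0.002, 0.344, -0.939], [-1.0, 0.007, 0.001]]
force: [-1.5, 0.6, 5.7]
finger_gap: 0.0006
```

Request:
carry_out([
  {"x": 1,"y": 0,"z": 0,"spin": 0,"claw": 0},
  {"x": 0,"y": 0,"z": 0,"spin": 0,"claw": 0},
  {"x": 0,"y": 0,"z": 0,"spin": 0,"claw": 0},
])

```text
time_s: 7.6
ee_pos: [0.7004, 0.0814, 0.0714]
ee_rot: [[0.007, 0.939, 0.344], [0.002, 0.344, -0.939], [-1.0, 0.007, 0.001]]
force: [-1.0, -0.4, 6.4]
finger_gap: 0.0005
```

Request:
carry_out([
  {"x": 0.8,"y": 0,"z": 0,"spin": 0,"claw": 0},
  {"x": 0,"y": 0,"z": 0,"spin": 0,"claw": 0},
])

```text
time_s: 7.8
ee_pos: [0.7005, 0.0814, 0.0706]
ee_rot: [[0.007, 0.939, 0.344], [0.002, 0.344, -0.939], [-1.0, 0.007, 0.001]]
force: [-0.5, -0.2, 5.4]
finger_gap: 0.0005
```

Request:
carry_out([
  {"x": 0.8,"y": 0,"z": 0,"spin": 0,"claw": 0},
  {"x": 0,"y": 0,"z": 0,"spin": 0,"claw": 0},
])

```text
time_s: 8.0
ee_pos: [0.7005, 0.0814, 0.0699]
ee_rot: [[0.007, 0.939, 0.344], [0.002, 0.344, -0.939], [-1.0, 0.008, 0.001]]
force: [-1.0, -0.5, 5.5]
finger_gap: 0.0005
```

Request:
carry_out([
  {"x": 0.8,"y": 0,"z": 0,"spin": 0,"claw": 0},
  {"x": 0,"y": 0,"z": 0,"spin": 0,"claw": 0},
])

```text
time_s: 8.2
ee_pos: [0.7006, 0.0814, 0.0691]
ee_rot: [[0.008, 0.939, 0.344], [0.002, 0.344, -0.939], [-1.0, 0.008, 0.001]]
force: [-1.0, 0.9, 6.0]
finger_gap: 0.0004
```

Request:
carry_out([
  {"x": 0.8,"y": 0,"z": 0,"spin": 0,"claw": 0},
  {"x": 0,"y": 0,"z": 0,"spin": 0,"claw": 0},
])

```text
time_s: 8.4
ee_pos: [0.7007, 0.0815, 0.0684]
ee_rot: [[0.008, 0.939, 0.344], [0.002, 0.344, -0.939], [-1.0, 0.008, 0.001]]
force: [-1.0, -0.4, 6.5]
finger_gap: 0.0004
```

Request:
carry_out([
  {"x": 0.8,"y": 0,"z": 0,"spin": 0,"claw": 0},
  {"x": 0,"y": 0,"z": 0,"spin": 0,"claw": 0},
])

```text
time_s: 8.6
ee_pos: [0.7008, 0.0815, 0.0676]
ee_rot: [[0.008, 0.939, 0.344], [0.002, 0.344, -0.939], [-1.0, 0.008, 0.001]]
force: [-1.0, 0.4, 5.7]
finger_gap: 0.0006
```

Request:
carry_out([
  {"x": 0.8,"y": 0,"z": 0,"spin": 0,"claw": 0},
  {"x": 0,"y": 0,"z": 0,"spin": 0,"claw": 0},
])

```text
time_s: 8.8
ee_pos: [0.7008, 0.0816, 0.0668]
ee_rot: [[0.008, 0.939, 0.344], [0.002, 0.344, -0.939], [-1.0, 0.008, 0.001]]
force: [-0.5, -0.2, 6.1]
finger_gap: 0.0006
```

Request:
carry_out([
  {"x": 0.8,"y": 0,"z": 0,"spin": 0,"claw": 0},
  {"x": 0,"y": 0,"z": 0,"spin": 0,"claw": 0},
])

```text
time_s: 9.0
ee_pos: [0.7009, 0.0816, 0.066]
ee_rot: [[0.008, 0.939, 0.344], [0.002, 0.344, -0.939], [-1.0, 0.008, 0.001]]
force: [-0.6, 0.1, 5.9]
finger_gap: 0.0007
```

Request:
carry_out([
  {"x": 0.8,"y": 0,"z": 0,"spin": 0,"claw": 0},
  {"x": 0,"y": 0,"z": 0,"spin": 0,"claw": 0},
])

```text
time_s: 9.2
ee_pos: [0.7009, 0.0816, 0.0654]
ee_rot: [[0.008, 0.939, 0.344], [0.002, 0.344, -0.939], [-1.0, 0.009, 0.001]]
force: [-0.8, 0.4, 5.2]
finger_gap: 0.0
```

Request:
carry_out([
  {"x": 0.8,"y": 0,"z": 0,"spin": 0,"claw": 0},
  {"x": 0,"y": 0,"z": 0,"spin": 0,"claw": 0},
])

```text
time_s: 9.4
ee_pos: [0.701, 0.0816, 0.0648]
ee_rot: [[0.008, 0.939, 0.344], [0.002, 0.344, -0.939], [-1.0, 0.009, 0.001]]
force: [0.1, -0.5, 7.7]
finger_gap: 0.0004
```

Request:
carry_out([
  {"x": 0.8,"y": 0,"z": 0,"spin": 0,"claw": 0},
  {"x": 0,"y": 0,"z": 0,"spin": 0,"claw": 0},
])

```text
time_s: 9.6
ee_pos: [0.701, 0.0816, 0.0641]
ee_rot: [[0.008, 0.939, 0.344], [0.002, 0.344, -0.939], [-1.0, 0.009, 0.001]]
force: [-0.7, -0.4, 7.5]
finger_gap: 0.0002
```

Request:
carry_out([
  {"x": 0.6,"y": 0,"z": 0,"spin": 0,"claw": 0},
  {"x": 0,"y": 0,"z": 0,"spin": 0,"claw": 0},
])

```text
time_s: 9.8
ee_pos: [0.701, 0.0816, 0.0638]
ee_rot: [[0.008, 0.939, 0.344], [0.002, 0.344, -0.939], [-1.0, 0.009, 0.001]]
force: [-0.8, 0.4, 9.1]
finger_gap: 0.0002
```

Request:
carry_out([
  {"x": 0.6,"y": 0,"z": 0,"spin": 0,"claw": 0},
  {"x": 0,"y": 0,"z": 0,"spin": 0,"claw": 0},
])

```text
time_s: 10.0
ee_pos: [0.701, 0.0816, 0.0636]
ee_rot: [[0.009, 0.939, 0.344], [0.002, 0.344, -0.939], [-1.0, 0.009, 0.001]]
force: [-2.3, -0.2, 9.8]
finger_gap: 0.0006
```

Request:
carry_out([
  {"x": -1.5,"y": 0,"z": 0,"spin": 0,"claw": 0},
  {"x": -1,"y": 0,"z": 0,"spin": 0,"claw": 0},
  {"x": 0,"y": 0,"z": 0,"spin": 0,"claw": 0},
])

```text
time_s: 10.3
ee_pos: [0.7009, 0.0816, 0.0654]
ee_rot: [[0.008, 0.939, 0.344], [0.002, 0.344, -0.939], [-1.0, 0.009, 0.001]]
force: [0.2, -0.1, 6.6]
finger_gap: 0.0006
```

Request:
carry_out([
  {"x": -1,"y": 0,"z": 0,"spin": 0,"claw": 0},
  {"x": -1,"y": 0,"z": 0,"spin": 0,"claw": 0},
  {"x": 0,"y": 0,"z": 0,"spin": 0,"claw": 0},
])

```text
time_s: 10.6
ee_pos: [0.7008, 0.0816, 0.0671]
ee_rot: [[0.008, 0.939, 0.344], [0.002, 0.344, -0.939], [-1.0, 0.008, 0.001]]
force: [-0.5, -0.2, 6.1]
finger_gap: 0.0002
```

Request:
carry_out([
  {"x": -1,"y": 0,"z": 0,"spin": 0,"claw": 0},
  {"x": -1,"y": 0,"z": 0,"spin": 0,"claw": 0},
  {"x": 0,"y": 0,"z": 0,"spin": 0,"claw": 0},
])

```text
time_s: 10.9
ee_pos: [0.6994, 0.0811, 0.0677]
ee_rot: [[0.004, 0.939, 0.344], [0.001, 0.344, -0.939], [-1.0, 0.005, 0.0]]
force: [2.6, 0.0, 2.6]
finger_gap: 0.0004
```

Request:
carry_out([
  {"x": -1,"y": 0,"z": 0,"spin": 0,"claw": 0},
  {"x": 0,"y": 0,"z": 0,"spin": 0,"claw": 0},
])

```text
time_s: 11.1
ee_pos: [0.6976, 0.0804, 0.0679]
ee_rot: [[-0.0, 0.939, 0.344], [0.0, 0.344, -0.939], [-1.0, 0.0, -0.0]]
force: [0.9, 0.4, 2.1]
finger_gap: 0.0003
```

Request:
carry_out([
  {"x": -1,"y": 0,"z": 0,"spin": 0,"claw": 0},
  {"x": 0,"y": 0,"z": 0,"spin": 0,"claw": 0},
])

```text
time_s: 11.3
ee_pos: [0.6964, 0.0799, 0.0684]
ee_rot: [[-0.003, 0.939, 0.344], [-0.001, 0.344, -0.939], [-1.0, -0.003, -0.0]]
force: [-0.1, -0.7, -0.4]
finger_gap: 0.0004
```

Force reads zero with the lever held. I lift off and check that it stands cocked.

Request:
carry_out([
  {"x": -4,"y": 0,"z": 0,"spin": 0,"claw": 0},
  {"x": -15,"y": 0,"z": 0,"spin": 0,"claw": 0},
  {"x": -30,"y": 0,"z": 0,"spin": 0,"claw": 0},
  {"x": -35,"y": 0,"z": 0,"spin": 0,"claw": 0},
  {"x": -35,"y": 0,"z": 0,"spin": 0,"claw": 0},
  {"x": -20,"y": 0,"z": 0,"spin": 0,"claw": 0},
  {"x": 0,"y": 0,"z": 0,"spin": 0,"claw": 0},
  {"x": 0,"y": 0,"z": 0,"spin": 0,"claw": 0},
])

```text
time_s: 12.1
ee_pos: [0.6972, 0.0803, 0.2084]
ee_rot: [[0.0, 0.939, 0.344], [0.0, 0.344, -0.939], [-1.0, 0.0, 0.0]]
force: [0.3, 0.2, -0.3]
finger_gap: 0.0004
```

```bash
python3 - <<'E'
from h import *
import cv2
p,d=bot.camera('side');a=p[150:270,200:340,::-1];q,d=bot.camera('scene');b=q[170:290,230:370,::-1]
cv2.imwrite('pics/s3.png',cv2.resize(np.hstack([a,b]),None,fx=2.8,fy=2.8,interpolation=cv2.INTER_CUBIC))
E
```

```text
(no output)
```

View pics/s3.png

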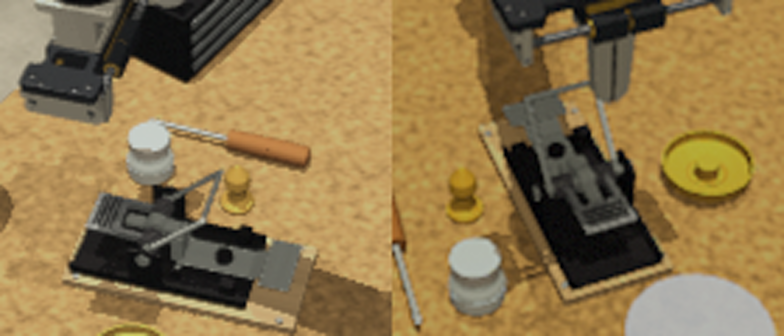

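The trap stands cocked with the hand off: the lever is flat and down at (110,215) in the left half and the wire is up at (215,175). Now to above the step.

Request:
carry_out([
  {"x": 0,"y": -25,"z": 0,"spin": 0,"claw": 0},
  {"x": 0,"y": -36,"z": 0,"spin": 0,"claw": 0},
  {"x": 0,"y": -36,"z": 0,"spin": 0,"claw": 0},
  {"x": 0,"y": -36,"z": 0,"spin": 0,"claw": 0},
  {"x": 0,"y": -35,"z": 0,"spin": 0,"claw": 0},
  {"x": 0,"y": -20,"z": 0,"spin": 0,"claw": 0},
  {"x": 35,"y": 0,"z": 0,"spin": 0,"claw": 0},
  {"x": 35,"y": 0,"z": 0,"spin": 0,"claw": 0},
  {"x": 35,"y": 0,"z": 0,"spin": 0,"claw": 0},
  {"x": 20,"y": 0,"z": 0,"spin": 0,"claw": 0},
  {"x": 20,"y": 0,"z": 0,"spin": 0,"claw": 0},
  {"x": 8,"y": 0,"z": 0,"spin": 0,"claw": 0},
])

```text
time_s: 13.4
ee_pos: [0.5185, 0.0156, 0.0522]
ee_rot: [[-0.006, 0.939, 0.344], [-0.0, 0.344, -0.939], [-1.0, -0.006, -0.002]]
force: [0.0, 0.4, 0.5]
finger_gap: 0.0004
```

Request:
carry_out([
  {"x": 0,"y": 0,"z": 0,"spin": 0,"claw": 0},
  {"x": 0,"y": 0,"z": 0,"spin": 0,"claw": 0},
])

```text
time_s: 13.6
ee_pos: [0.5212, 0.0157, 0.0554]
ee_rot: [[0.0, 0.939, 0.344], [0.0, 0.344, -0.939], [-1.0, 0.0, -0.0]]
force: [0.7, -1.3, 0.3]
finger_gap: 0.0003
```

```bash
python3 - <<'E'
from h import *
import cv2
p,d=bot.camera('side');a=p[150:270,210:350,::-1];q,d=bot.camera('scene');b=q[170:290,230:370,::-1]
cv2.imwrite('pics/s4.png',cv2.resize(np.hstack([a,b]),None,fx=2.8,fy=2.8,interpolation=cv2.INTER_CUBIC))
E
```

```text
(no output)
```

View pics/s4.png

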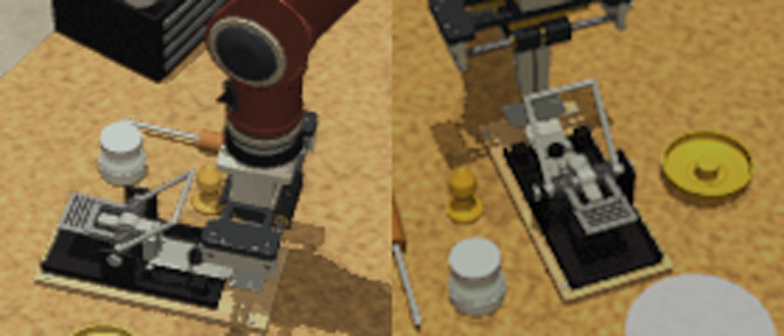

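The finger is over the front half of the step and the raised wire is well behind it. Pressing down gently now.

Request:
carry_out([
  {"x": 5,"y": 0,"z": 0,"spin": 0,"claw": 0},
  {"x": 4,"y": 0,"z": 0,"spin": 0,"claw": 0},
  {"x": 2,"y": 0,"z": 0,"spin": 0,"claw": 0},
  {"x": 2,"y": 0,"z": 0,"spin": 0,"claw": 0},
  {"x": 0,"y": 0,"z": 0,"spin": 0,"claw": 0},
])

```text
time_s: 14.2
ee_pos: [0.5208, 0.0157, 0.0419]
ee_rot: [[-0.001, 0.939, 0.344], [0.0, 0.344, -0.939], [-1.0, -0.001, -0.0]]
force: [-0.5, -0.0, -0.1]
finger_gap: 0.0006
```

Request:
carry_out([
  {"x": 1,"y": 0,"z": 0,"spin": 0,"claw": 0},
  {"x": 1,"y": 0,"z": 0,"spin": 0,"claw": 0},
  {"x": 0,"y": 0,"z": 0,"spin": 0,"claw": 0},
])

```text
time_s: 14.5
ee_pos: [0.521, 0.0157, 0.0403]
ee_rot: [[0.0, 0.939, 0.344], [0.0, 0.344, -0.939], [-1.0, 0.0, 0.0]]
force: [-0.7, -1.0, 2.1]
finger_gap: 0.001
```

Request:
carry_out([
  {"x": 1,"y": 0,"z": 0,"spin": 0,"claw": 0},
  {"x": 1,"y": 0,"z": 0,"spin": 0,"claw": 0},
  {"x": 0,"y": 0,"z": 0,"spin": 0,"claw": 0},
])

```text
time_s: 14.8
ee_pos: [0.5208, 0.0156, 0.0381]
ee_rot: [[-0.0, 0.939, 0.344], [-0.0, 0.344, -0.939], [-1.0, -0.0, -0.0]]
force: [-2.0, -0.4, 1.3]
finger_gap: 0.0007
```

Request:
carry_out([
  {"x": 1,"y": 0,"z": 0,"spin": 0,"claw": 0},
  {"x": 1,"y": 0,"z": 0,"spin": 0,"claw": 0},
  {"x": 0,"y": 0,"z": 0,"spin": 0,"claw": 0},
])

```text
time_s: 15.1
ee_pos: [0.5206, 0.0156, 0.036]
ee_rot: [[-0.001, 0.939, 0.344], [-0.0, 0.344, -0.939], [-1.0, -0.001, -0.0]]
force: [-2.0, -0.3, 2.3]
finger_gap: 0.0006
```

Request:
carry_out([
  {"x": 1,"y": 0,"z": 0,"spin": 0,"claw": 0},
  {"x": 0,"y": 0,"z": 0,"spin": 0,"claw": 0},
  {"x": 0,"y": 0,"z": 0,"spin": 0,"claw": 0},
])

```text
time_s: 15.4
ee_pos: [0.5211, 0.0158, 0.035]
ee_rot: [[0.0, 0.939, 0.344], [0.0, 0.344, -0.939], [-1.0, 0.0, -0.0]]
force: [-0.7, -0.8, 2.6]
finger_gap: 0.0006
```

```bash
python3 - <<'E'
from h import *
import cv2
o=cv2.imread('pics/s4.png');p,d=bot.camera('scene');np.save('sc.npy',p)
b=cv2.resize(p[170:290,230:370,::-1],None,fx=2.8,fy=2.8,interpolation=cv2.INTER_CUBIC).astype(int)
print(np.abs(b-o[:,392:]).mean(), np.abs(b-o[:,392:])[180:240,190:250].mean())
E
```

```text
4.675969792678976 4.0028703703703705
```

Request:
carry_out([
  {"x": 1,"y": 0,"z": 0,"spin": 0,"claw": 0},
  {"x": 0,"y": 0,"z": 0,"spin": 0,"claw": 0},
  {"x": 0,"y": 0,"z": 0,"spin": 0,"claw": 0},
])

```text
time_s: 15.75
ee_pos: [0.5212, 0.0158, 0.0343]
ee_rot: [[0.0, 0.939, 0.344], [0.0, 0.344, -0.939], [-1.0, 0.0, -0.0]]
force: [-0.9, -0.8, 2.3]
finger_gap: 0.0002
```

Request:
carry_out([
  {"x": 1,"y": 0,"z": 0,"spin": 0,"claw": 0},
  {"x": 0,"y": 0,"z": 0,"spin": 0,"claw": 0},
  {"x": 0,"y": 0,"z": 0,"spin": 0,"claw": 0},
])

```text
time_s: 16.05
ee_pos: [0.5213, 0.0159, 0.0331]
ee_rot: [[0.001, 0.939, 0.344], [0.0, 0.344, -0.939], [-1.0, 0.001, -0.0]]
force: [-0.2, 1.0, 0.8]
finger_gap: 0.0004
```

```bash
cat > c.py <<'E'
from h import *
p,d=bot.camera('scene');o=np.load('sc.npy')
print(np.abs(p.astype(int)-o)[234:256,298:320].mean())
E
python3 c.py
```

```text
44.60123966942149
```

Sprung at about 8 mm of step travel. Lifting straight off.

Request:
carry_out([
  {"x": -5,"y": 0,"z": 0,"spin": 0,"claw": 0},
  {"x": -15,"y": -3,"z": 0,"spin": 0,"claw": 0},
  {"x": -30,"y": 0,"z": 0,"spin": 0,"claw": 0},
  {"x": -35,"y": 0,"z": 0,"spin": 0,"claw": 0},
  {"x": -35,"y": 0,"z": 0,"spin": 0,"claw": 0},
  {"x": -30,"y": 0,"z": 0,"spin": 0,"claw": 0},
  {"x": -20,"y": 0,"z": 0,"spin": 0,"claw": 0},
  {"x": 0,"y": 0,"z": 0,"spin": 0,"claw": 0},
  {"x": 0,"y": 0,"z": 0,"spin": 0,"claw": 0},
])

```text
time_s: 17.0
ee_pos: [0.5177, 0.0146, 0.2036]
ee_rot: [[0.001, 0.939, 0.344], [0.0, 0.344, -0.939], [-1.0, 0.001, 0.0]]
force: [0.2, 0.1, -0.7]
finger_gap: 0.0002
```

```bash
python3 - <<'E'
from h import *
import cv2
p,d=bot.camera('side');a=p[150:310,200:340,::-1];q,d=bot.camera('scene');b=q[150:310,220:360,::-1]
cv2.imwrite('pics/s5.png',cv2.resize(np.hstack([a,b]),None,fx=2.8,fy=2.8,interpolation=cv2.INTER_CUBIC))
o=cv2.imread('pics/scene0.png')[:,:,::-1].astype(int);D=np.abs(q-o).mean(2)
for n,(u,v) in dict(gal=(342,230),fin=(256,238),jar=(260,268),globe=(427,188),tulip=(125,195),driver=(230,255),tape=(438,242),lever=(303,233)).items():print(n,D[v-14:v+14,u-14:u+14].mean().round(1))
E
```

```text
gal 1.1
fin 7.2
jar 1.5
globe 0.9
tulip 3.1
driver 1.0
tape 1.1
lever 2.6
```

View pics/s5.png

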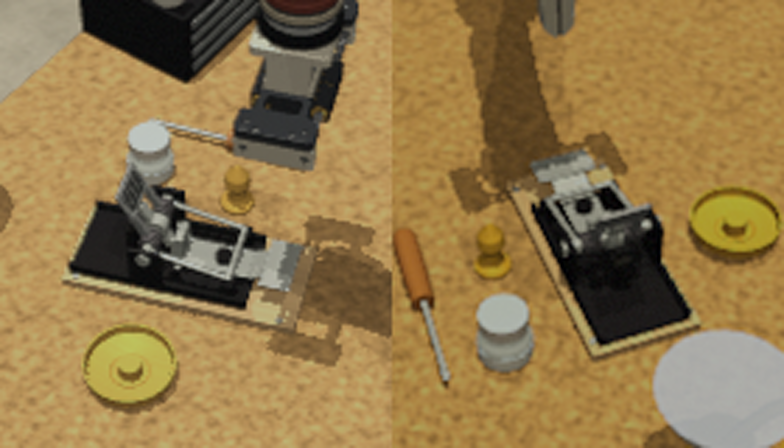

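```bash
python3 -c "
from plant import bot
print(bot.get_obs()['force'],bot.sign_off())"
```

```text
the job is handed in; nothing more can be done
[ 0.30662863 -0.7396301  -0.58784015] None
```

The rat trap works. I cocked it with the thumb lever, sprang it from the front step, left it sprung and shut, and handed the job in at about 17 s.

- **Cocking:** I eased the lever back and down until the load rose slightly at the stop, with about 10 N the highest reading. Backing off, the force fell to zero. The camera showed the striker standing cocked with the hand off it.
- **Springing:** the trap went off at about 8 mm of step travel. The highest vertical reading was about 2.6 N, and the gripper stayed in front of the striker's sweep.
- **Last checks:** pictures show the wire down, the lever back up, the treadle at rest and the arm clear, with forces near zero. The other goods match the first picture except at the finial, where the picture difference was higher (7.2). It stands in the same place by eye, so I put this down to the gripper's shadow and did not check further.
- **Not clearly felt:** the catch gave no distinct click in the force readings. I judged it from the stop and then the release.

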